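# Find the storage box with a loose piece inside and hold it out at the shop counter

## Robot

A 6-joint arm with a two-finger parallel gripper is mounted at the origin on the work surface. World frame = base frame: x ahead of the robot, y to its left, z up, the work surface at z = 0. Lengths are in m, angles in rad, forces in N, time in s.
With the tool pointing down it reaches from about 0.275 to 0.775 m from the base axis. Payload 14.6 kg.
Tool frame: the origin (TCP) lies at the centre of the arm's flange, where the gripper is bolted on; the fingertips stand 173 mm ahead of it and the grasp point (between the pads) lies 155 mm ahead of it; y points along the fingers, x is the direction in which the jaws open and shut, and the axes are right-handed (so a half turn about y gives the same grasp; the last joint's range is limited). The gripper opens to 85 mm and grips with 20 to 120 N. Pads are 22 mm wide; open, the fingers measure 114 mm over their backs; the gripper's body (76 mm by 85 mm) begins 54 mm behind the grasp point. The pads swing forward as they close: fully open they stand 13 mm farther back than shut.
Start: joints at [1.135, 0.263, -0.048, 1.259, 0, 1.415], TCP at [0.145, 0.504, 0.405] pointing down, gripper open.
Joint ranges: [-2.65, 2.65], [-0.89, 1.7], [-1.18, 1.37], [-2.13, 2.11], [-1.35, 1.29], [-3.14, 3.14]. Speed limits (rad/s): [1.89, 1.89, 2.57, 2.79, 3.14, 3.14].

## Interface

Orientations are given as a rotation vector (axis times angle).
In Python, from bench import arm gives the robot as it stands.
- The arm moves only by the tool step_arm, never from a script. Its argument "commands" is a list of rows, each a list of 7 numbers: the shift along the world's x, y, z in cm, then the turn, a rotation vector about the world's x, y, z in degrees, then the opening, from -1 (shut) to 1 (fully open). In form: [[tx, ty, tz, rx, ry, rz, fingers], ...]. A call has 1 to 12 rows; each row is the pose to reach, as a shift and turn from the pose measured when the call began; what a row does not reach only later rows make up. A row lasts 1/12 s, in which the tool goes at most 41.7 mm and 7.16 degrees, less where a joint would pass 70% of its speed; a pose out of reach is approached as far as the arm can. A call with a gripper value outside its range is refused whole. The fingers move at their own pace and stop on an object; "squeeze" is the grip in N (left out, the last holds). Time passes only in rows, so rows that repeat a pose let the fingers close. It gives the time, the measured TCP pose, the force and the opening at its end, in the units of the state.
- arm.get_state(): the state, without advancing time (a new reading comes with each control period).
- arm.capture(name): name is "side" or "top"; returns the picture (420x560x3 uint8, blue, green, red); there is no depth.
- arm.camera_params(name): a dict with "fx", "fy", "cx", "cy" (pixels), "position" and "attitude" of the camera in the world. Camera axes: x right, y down, z forward; pixel columns grow to the right and rows downward; lengths in m; the calibration is good to about 2 mm. A picture is of the moment at which its call begins. camera_params takes no time and is no camera call.
- arm.job_done(): hands the job in, once; it reports no verdict.
The state is a dict: "clock": time; "joints": joint angles; "joint_vel": joint speeds; "tau": joint torques, N m; "ee_pos": TCP position; "tool_rot": TCP orientation; "ft_force": force on the tool from outside, world axes, zero at the start; "torque": the same for the moment, N m; "opening": finger opening in m.
Only numpy, scipy, OpenCV 4.12 (cv2) and the standard library are available. Lean on these libraries where they do the work, as an engineer would, in place of code of your own. Each camera call takes 0.05 s, during which the arm holds its last target.

## Task

One of the three identical sealed glass boxes on the cork mats has something loose inside. Working from the robot's left to its right, lift each box a little above its own mat, shake it briskly to the left and then to the right (some 3 cm each way, more often if you like) to find out whether it rattles, and stand it back on its mat; then take the one that rattles and finish while holding it, level and still, 10 to 20 cm above the middle of the pink hand-over mat, the other two standing on their mats. The boxes are glass: grip them lightly (under 35 N a finger), set them down gently, and leave the mug, jar and bowl alone.

Things in the scene. Friction and masses are not known exactly. Their poses are not given: they have to be found in the camera images.
- box_a: one of three sealed boxes that look exactly alike: white body, turquoise lid, 52 mm (x) by 130 mm (y) by 66 mm high, 0.4 to 0.6 kg (weight tells nothing). Origin at the centre of its underside, z up, y along its length. Flat long faces from bottom to lid top: grip across the 52 mm. Which name stands on which mat varies
- box_b: one of three sealed boxes that look exactly alike: white body, turquoise lid, 52 mm (x) by 130 mm (y) by 66 mm high, 0.4 to 0.6 kg (weight tells nothing). Origin at the centre of its underside, z up, y along its length. Flat long faces from bottom to lid top: grip across the 52 mm. Which name stands on which mat varies
- box_c: one of three sealed boxes that look exactly alike: white body, turquoise lid, 52 mm (x) by 130 mm (y) by 66 mm high, 0.4 to 0.6 kg (weight tells nothing). Origin at the centre of its underside, z up, y along its length. Flat long faces from bottom to lid top: grip across the 52 mm. Which name stands on which mat varies
- mat_1: the left of three round cork mats as the robot sees them (left is +y), 160 mm across, 4 mm thick, fixed to the counter; a box stands on its middle, long side roughly left to right. Origin at the centre of its underside, axes along the world's
- mat_2: the middle of three round cork mats as the robot sees them (left is +y), 160 mm across, 4 mm thick, fixed to the counter; a box stands on its middle, long side roughly left to right. Origin at the centre of its underside, axes along the world's
- mat_3: the right of three round cork mats as the robot sees them (left is +y), 160 mm across, 4 mm thick, fixed to the counter; a box stands on its middle, long side roughly left to right. Origin at the centre of its underside, axes along the world's
- handover: pink mat on the far side, 120 (x) by 170 (y) by 4 mm, fixed; origin: centre of its underside. The box to hold over it has a 0.2 kg piece inside that slides freely 36 mm either way along the box's length; it knocks at the ends and stays near the end last thrown to, so the held box's moment at the wrist differs by up to 0.14 N m. In the other two it is fixed mid-box
- mug: bystander: green glass mug with a handle, 90 mm high, 76 mm across. Origin at the centre of its underside
- jar: bystander: amber glass jar with a yellow cap, 100 mm high, 72 mm across. Origin at the centre of its underside
- bowl: bystander: blue ceramic bowl, 50 mm high, 110 mm across. Origin at the centre of its underside
Mind the look-alikes: they are no part of the job. What is shaped like the box_c but red is not meant. Several things look just like the handover: the one meant starts farthest to the robot's right.

How it is judged:
By the outcome, as a careful person would: the job done as asked, in the order asked, and still so for the second after the job is handed in, while the arm keeps its last pose, push and grip.
It also fails if it takes over 72 s, if anything falls off the work surface, if the arm or the gripper's body presses on something with over 40 N, if the wrist force passes 120 N, or if a joint passes its speed limit or range.

## Working session

There is one attempt and no reset: what is moved stays moved. The work goes in short steps, Python scripts to look and compute and a tool call to move; the robot and the scene stay as the last step left them, time stands still between calls to the robot, and variables do not carry over. Pictures are saved under pics/ and viewed, and the job is handed in when it is done.

Besides the shell and the picture viewer there is one more tool, called after "Emit:" in YAML: its name, and indented under it one key for each argument. step_arm: Moves the arm, as the interface text tells. Its arguments: {"type":"object","properties":{"commands":{"type":"array","items":{"type":"array","items":{"type":"number"}}},"squeeze":{"type":"number"}},"required":["commands"]}

```bash
ls; mkdir -p pics; python3 - <<'E'
from bench import arm
import cv2
print(arm.get_state())
for n in("top","side"):
    cv2.imwrite(f"pics/{n}0.png",arm.capture(n)); print(arm.camera_params(n))
E
```

```text
pics
{'clock': 0.0, 'joints': array([ 1.13474192e+00,  2.63529922e-01, -4.89382135e-02,  1.25941969e+00,
       -9.91857447e-06,  1.41551967e+00]), 'joint_vel': array([ 0.00127254, -0.00188318,  0.00065819, -0.00063091,  0.00068368,
        0.00141266]), 'tau': array([-4.66641548e-03, -6.37617588e+01,  3.84558606e+01,  1.37305711e-02,
       -4.02746982e-04,  1.61225444e-05]), 'ee_pos': array([0.1454321 , 0.50435408, 0.40422091]), 'tool_rot': array([-1.32957452, -0.99919372,  1.00078806]), 'ft_force': array([-0.64436806,  1.08193368,  0.21733865]), 'torque': array([ 0.01836331, -0.00407086, -0.02140815]), 'opening': 0.08534134807604973}
{'fx': 505.6559455951694, 'fy': 505.6559455951694, 'cx': 278.5038724054552, 'cy': 214.40934175728233, 'position': array([0.242343  , 0.00725542, 1.79437658]), 'attitude': array([-2.16712424,  2.16087882, -0.15845174])}
{'fx': 449.51899779289676, 'fy': 449.51899779289676, 'cx': 277.99593457627805, 'cy': 215.6089731098194, 'position': array([-0.15480025, -0.81540382,  0.95670177]), 'attitude': array([-2.19297146,  0.78919746, -0.32763804])}
```

View pics/top0.png

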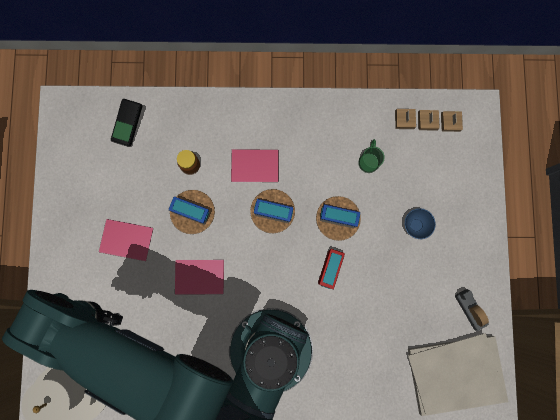

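View pics/side0.png

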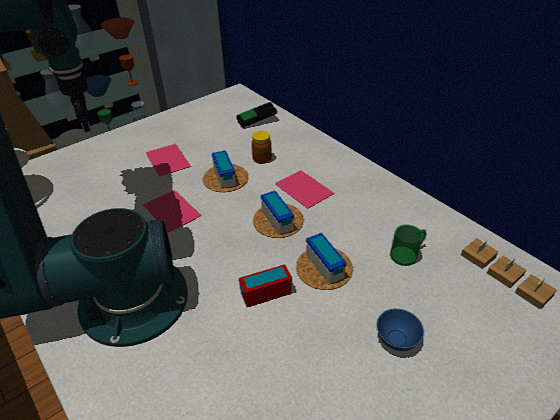

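The top view shows the three boxes at about (190,209), (273,210) and (340,215) px, with the red decoy at (332,268). The pink mats are at (255,165), (126,240) and (200,277). The rightmost one, which is also on the far side, is (255,165).

```bash
cat > h.py <<'E'
from bench import arm
import cv2, numpy as np
from scipy.spatial.transform import Rotation as R
def ray(n,px,z):
    p=arm.camera_params(n); px=np.atleast_2d(px).astype(float)
    d=np.c_[(px[:,0]-p['cx'])/p['fx'],(px[:,1]-p['cy'])/p['fy'],np.ones(len(px))]
    d=R.from_rotvec(p['attitude']).apply(d); o=p['position']
    return o+d*((z-o[2])/d[:,2])[:,None]
def rect(n,c,z):
    P=ray(n,c.reshape(-1,2),z)[:,:2]
    (cx,cy),(w,h),a=cv2.minAreaRect((P*1000).astype(np.float32))
    if w<h: a+=90; w,h=h,w
    return cx,cy,w,h,(a%180)-90   # angle of long axis measured from +y (ccw)
def blobs(n,im,lo,hi,z,amin=100):
    m=cv2.inRange(cv2.cvtColor(im,cv2.COLOR_BGR2HSV),lo,hi)
    cs,_=cv2.findContours(m,cv2.RETR_EXTERNAL,cv2.CHAIN_APPROX_NONE)
    for c in cs:
        if cv2.contourArea(c)>amin:
            mo=cv2.moments(c); print(n,np.round([mo['m10']/mo['m00'],mo['m01']/mo['m00'],cv2.contourArea(c)],0),"mm x,y,L,W,ang",np.round(rect(n,c,z),1))
E
python3 - <<'E'
from h import *
for n in("top","side"):
    im=cv2.imread(f"pics/{n}0.png")
    print("lids");blobs(n,im,(82,90,60),(125,255,255),.070)
    print("pink");blobs(n,im,(160,120,80),(176,255,255),.004,300)
    print("cork");blobs(n,im,(8,90,70),(22,255,255),.004,300)
    print("green");blobs(n,im,(60,90,30),(82,255,255),.09,100)
print(ray("top",[[187,158],[371,158]],.1))
s=arm.get_state();print(R.from_rotvec(s['tool_rot']).as_matrix().round(3))
E
```

```text
lids
top [ 115.  378. 3968.] mm x,y,L,W,ang [-51.1 549.4 449.1 139.7 -29.7]
top [ 27. 324. 106.] mm x,y,L,W,ang [ 94.9 811.4  95.4  24.6  62.8]
top [ 45. 309. 134.] mm x,y,L,W,ang [139.3 748.5 107.9  30.7 -26.6]
top [332. 268. 284.] mm x,y,L,W,ang [ 280.1 -206.4  103.2   35.6   71.7]
top [419. 222. 598.] mm x,y,L,W,ang [ 440.8 -507.   104.7   90.    32.2]
top [340. 215. 528.] mm x,y,L,W,ang [ 462.1 -236.1  133.    52.8  -12. ]
top [273. 210. 524.] mm x,y,L,W,ang [479.2  -6.1 131.3  52.6 -12.9]
top [189. 210. 531.] mm x,y,L,W,ang [479.2 284.2 133.2  52.1 -20.7]
pink
top [ 195.  280. 1169.] mm x,y,L,W,ang [2.519e+02 2.524e+02 1.678e+02 1.147e+02 1.000e-01]
top [ 126.  239. 1494.] mm x,y,L,W,ang [381.1 513.4 166.7 118.2 -10.6]
top [ 255.  165. 1370.] mm x,y,L,W,ang [6.503e+02 6.280e+01 1.661e+02 1.144e+02 3.000e-01]
cork
top [557. 365. 310.] mm x,y,L,W,ang [ -67.9 -993.2  326.9   14.2   86.1]
top [337. 220. 699.] mm x,y,L,W,ang [ 4.606e+02 -2.367e+02  1.539e+02  1.513e+02  3.000e-01]
top [193. 213. 720.] mm x,y,L,W,ang [480.8 279.7 156.6 150.   66.7]
top [ 272.  211. 1449.] mm x,y,L,W,a
[... 1269 characters left out ...]
L,W,ang [ 841.5 -568.8   71.5   70.9  -89.9]
side [318. 273. 802.] mm x,y,L,W,ang [ 455.4 -245.7  156.7  143.2   55. ]
side [480. 251. 378.] mm x,y,L,W,ang [ 845.8 -482.2   71.9   71.   -89.9]
side [275. 223. 554.] mm x,y,L,W,ang [481.9 -10.6 156.2 143.3  63. ]
side [224. 179. 476.] mm x,y,L,W,ang [479.8 279.1 156.  149.3  64.1]
green
side [406. 244. 970.] mm x,y,L,W,ang [ 626.  -371.9  155.8   77.4  -66.9]
side [248. 114. 102.] mm x,y,L,W,ang [713.6 453.7  76.2  53.5  88.8]
side [104. 116. 103.] mm x,y,L,W,ang [275.8 782.3 171.9  49.2 -21. ]
[[ 0.65294881  0.28892961  0.1       ]
 [ 0.65688586 -0.34196291  0.1       ]]
[[ 0.277 -0.    -0.961]
 [ 0.961 -0.001  0.277]
 [-0.001 -1.     0.   ]]
```

Emit:
step_arm:
  commands:
    - [3,-2,0,0,0,7,1]
    - [6,-4,-1,0,0,14,1]
    - [9,-6,-2,0,0,21,1]
    - [12,-8,-3,0,0,28,1]
    - [15,-10,-4,0,0,35,1]
    - [18,-12,-5,0,0,42,1]
    - [21,-14,-6,0,0,49,1]
    - [24,-16,-7,0,0,56,1]
    - [27,-18,-8,0,0,63,1]
    - [30,-20,-9,0,0,70,1]
    - [33.3,-22.2,-10,0,0,77,1]
    - [33.3,-22.2,-10,0,0,84,1]
  squeeze: 29

```text
clock: 1.1
ee_pos: [0.4826, 0.2791, 0.3021]
tool_rot: [-0.456, -1.967, 1.971]
ft_force: [-0.8, -0.5, -0.3]
opening: 0.0852
```

```bash
cat >> h.py <<'E'
def st():
    s=arm.get_state(); M=R.from_rotvec(s['tool_rot']).as_matrix()
    print("t",round(s['clock'],2),"tcp mm",(s['ee_pos']*1000).round(1),"jaw",round(np.degrees(np.arctan2(M[1,0],M[0,0])),2),"down",M[:,1].round(3),"F",s['ft_force'].round(2),"T",s['torque'].round(3),"op",round(s['opening']*1000,1),"j",s['joints'].round(2))
    return s,M
E
python3 -c "
from h import *
st()
im=arm.capture('top');cv2.imwrite('pics/top1.png',im)
im=arm.capture('side');cv2.imwrite('pics/side1.png',im);blobs('side',im,(82,90,60),(125,255,255),.070)"
```

```text
t 1.1 tcp mm [482.6 279.1 302.1] jaw 153.95 down [ 0.    -0.002 -1.   ] F [-0.77 -0.5  -0.35] T [-0.043  0.066 -0.01 ] op 85.2 j [ 0.38  0.37 -0.18  1.03 -0.   -0.74]
side [135. 333. 370.] mm x,y,L,W,ang [ -47.7 -150.2   87.1   40.3   65.6]
side [ 400.  328. 1384.] mm x,y,L,W,ang [ 422.  -525.1  104.1  104.1   50.1]
side [ 96. 328. 304.] mm x,y,L,W,ang [-112.3  -51.4  152.8   51.4    3.7]
side [265. 277. 400.] mm x,y,L,W,ang [ 277.9 -208.5  104.9   35.8   71.5]
side [326. 252. 695.] mm x,y,L,W,ang [ 457.8 -241.4  135.7   55.8  -12.2]
side [ 68. 225. 293.] mm x,y,L,W,ang [-42.4 309.  103.2  61.2 -42.6]
side [277. 206. 492.] mm x,y,L,W,ang [475.7 -10.8 138.2  55.2 -13.4]
```

Emit:
step_arm:
  commands:
    - [-0.4,0.3,-2,0,0,5.2,1]
    - [-0.4,0.3,-4,0,0,5.2,1]
    - [-0.4,0.3,-4,0,0,5.2,1]

```text
clock: 1.45
ee_pos: [0.4735, 0.2846, 0.2608]
tool_rot: [-0.372, -2.015, 2.022]
ft_force: [-0.7, -0.7, -0.9]
opening: 0.0854
```

```bash
python3 -c "
from h import *
st()
im=arm.capture('side');cv2.imwrite('pics/side2.png',cv2.resize(im[80:300,100:400],None,fx=2.5,fy=2.5))"
```

```text
t 1.45 tcp mm [473.5 284.6 260.8] jaw 158.86 down [-0.005 -0.003 -1.   ] F [-0.7  -0.68 -0.91] T [-0.029  0.09   0.037] op 85.4 j [ 0.39  0.39 -0.26  0.92 -0.   -0.81]
```

View pics/side2.png

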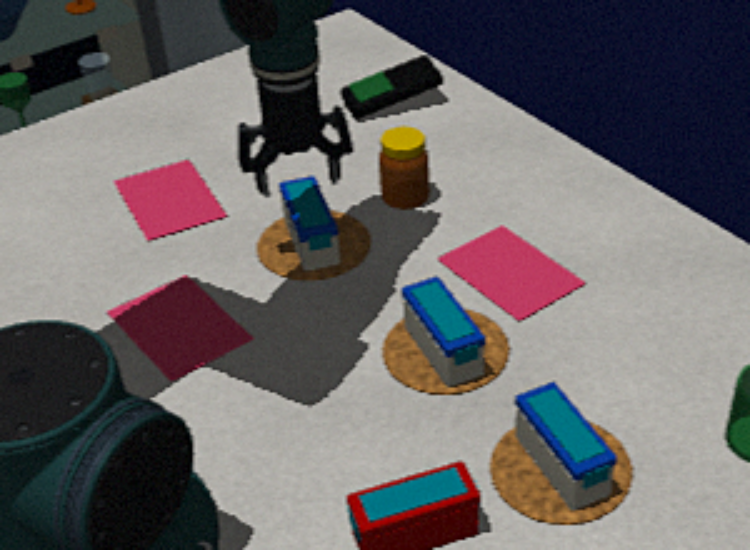

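The gripper is above box 1 with its fingers straddling the width. I'm going down to grip.

Emit:
step_arm:
  commands:
    - [0.4,-0.3,-1,0,0,0.3,1]
    - [0.4,-0.3,-2.5,0,0,0.3,1]
    - [0.4,-0.3,-4,0,0,0.3,1]
    - [0.4,-0.3,-5.2,0,0,0.3,1]
    - [0.4,-0.3,-6.2,0,0,0.3,1]
    - [0.4,-0.3,-6.2,0,0,0.3,1]
    - [0.4,-0.3,-6.2,0,0,0.3,1]

```text
clock: 2.08
ee_pos: [0.4781, 0.2819, 0.2008]
tool_rot: [-0.369, -2.019, 2.024]
ft_force: [0.2, 0.8, -0.5]
opening: 0.0853
```

```bash
python3 -c "
from h import *
st()"
```

```text
t 2.08 tcp mm [478.1 281.9 200.8] jaw 159.14 down [-0.004 -0.002 -1.   ] F [ 0.21  0.76 -0.51] T [0.01  0.003 0.012] op 85.3 j [ 0.39  0.46 -0.34  0.78 -0.   -0.82]
```

Emit:
step_arm:
  commands:
    - [0,0,0,0,0,0,0.4]
    - [0,0,0,0,0,0,0.2]
    - [0,0,0,0,0,0,0]
    - [0,0,0,0,0,0,-1]
    - [0,0,0,0,0,0,-1]
    - [0,0,0,0,0,0,-1]
    - [0,0,0,0,0,0,-1]
    - [0,0,0,0,0,0,-1]
  squeeze: 29

```text
clock: 2.75
ee_pos: [0.4785, 0.282, 0.2017]
tool_rot: [-0.371, -2.02, 2.024]
ft_force: [0.2, -1.0, 6.5]
opening: 0.0518
```

```bash
python3 -c "
from h import *
st()"
```

```text
t 2.75 tcp mm [478.5 282.  201.7] jaw 159.12 down [-0.002 -0.002 -1.   ] F [ 0.2  -1.02  6.54] T [-0.144 -0.018 -0.03 ] op 51.8 j [ 0.39  0.45 -0.34  0.78 -0.   -0.82]
```

Emit:
step_arm:
  commands:
    - [0,0,0.5,0,0,0,-1]
    - [0,0,1.5,0,0,0,-1]
    - [0,0,2.5,0,0,0,-1]
    - [0,0,3.5,0,0,0,-1]
    - [0,0,4,0,0,0,-1]
    - [0,0,4,0,0,0,-1]
    - [0,0,4,0,0,0,-1]
    - [0,0,4,0,0,0,-1]

```text
clock: 3.42
ee_pos: [0.4783, 0.2819, 0.2414]
tool_rot: [-0.37, -2.019, 2.024]
ft_force: [-0.9, 0.3, -4.3]
opening: 0.0516
```

```bash
python3 -c "
from h import *
st()"
```

```text
t 3.42 tcp mm [478.3 281.9 241.4] jaw 159.12 down [-0.002 -0.002 -1.   ] F [-0.91  0.34 -4.32] T [-0.029 -0.003  0.021] op 51.6 j [ 0.39  0.41 -0.28  0.87 -0.   -0.82]
```

Emit:
step_arm:
  commands:
    - [0,3.5,0,0,0,0,-1]
    - [0,3.5,0,0,0,0,-1]
    - [0,3.5,0,0,0,0,-1]
    - [0,3.5,0,0,0,0,-1]
    - [0,3.5,0,0,0,0,-1]
    - [0,3.5,0,0,0,0,-1]
    - [0,3.5,0,0,0,0,-1]
    - [0,3.5,0,0,0,0,-1]

```text
clock: 4.08
ee_pos: [0.4784, 0.3166, 0.2414]
tool_rot: [-0.371, -2.019, 2.024]
ft_force: [-0.1, -0.1, -4.5]
opening: 0.0515
```

```bash
python3 -c "
from h import *
st()"
```

```text
t 4.08 tcp mm [478.4 316.6 241.4] jaw 159.1 down [-0.002 -0.002 -1.   ] F [-0.14 -0.14 -4.54] T [ 0.037 -0.005  0.019] op 51.5 j [ 0.44  0.44 -0.24  0.9  -0.   -0.76]
```

Emit:
step_arm:
  commands:
    - [0,-3.5,0,0,0,0,-1]
    - [0,-7,0,0,0,0,-1]
    - [0,-7,0,0,0,0,-1]
    - [0,-7,0,0,0,0,-1]
    - [0,-7,0,0,0,0,-1]
    - [0,-7,0,0,0,0,-1]
    - [0,-7,0,0,0,0,-1]
    - [0,-7,0,0,0,0,-1]
    - [0,-7,0,0,0,0,-1]

```text
clock: 4.83
ee_pos: [0.4783, 0.247, 0.2414]
tool_rot: [-0.37, -2.02, 2.024]
ft_force: [0.3, -0.2, -4.3]
opening: 0.0515
```

```bash
python3 -c "
from h import *
st()"
```

```text
t 4.83 tcp mm [478.3 247.  241.4] jaw 159.14 down [-0.002 -0.002 -1.   ] F [ 0.35 -0.16 -4.27] T [-0.048  0.003 -0.007] op 51.5 j [ 0.33  0.39 -0.33  0.86 -0.   -0.88]
```

Emit:
step_arm:
  commands:
    - [0,3.5,0,0,0,0,-1]
    - [0,7,0,0,0,0,-1]
    - [0,7,0,0,0,0,-1]
    - [0,7,0,0,0,0,-1]
    - [0,7,0,0,0,0,-1]
    - [0,7,0,0,0,0,-1]
    - [0,7,0,0,0,0,-1]
    - [0,7,0,0,0,0,-1]
    - [0,7,0,0,0,0,-1]

```text
clock: 5.58
ee_pos: [0.4784, 0.3165, 0.2415]
tool_rot: [-0.371, -2.019, 2.024]
ft_force: [0.1, -0.1, -5.1]
opening: 0.052
```

```bash
python3 -c "
from h import *
st()"
```

```text
t 5.58 tcp mm [478.4 316.5 241.5] jaw 159.1 down [-0.002 -0.002 -1.   ] F [ 0.1  -0.13 -5.09] T [-0.06   0.003 -0.05 ] op 52.0 j [ 0.44  0.44 -0.24  0.9  -0.   -0.76]
```

Emit:
step_arm:
  commands:
    - [0,-3.5,0,0,0,0,-1]
    - [0,-7,0,0,0,0,-1]
    - [0,-7,0,0,0,0,-1]
    - [0,-7,0,0,0,0,-1]
    - [0,-7,0,0,0,0,-1]
    - [0,-7,0,0,0,0,-1]
    - [0,-7,0,0,0,0,-1]
    - [0,-7,0,0,0,0,-1]
    - [0,-7,0,0,0,0,-1]

```text
clock: 6.33
ee_pos: [0.4783, 0.247, 0.2414]
tool_rot: [-0.37, -2.02, 2.024]
ft_force: [0.5, 0.3, -5.3]
opening: 0.0515
```

```bash
python3 -c "
from h import *
st()"
```

```text
t 6.33 tcp mm [478.3 247.  241.4] jaw 159.14 down [-0.002 -0.002 -1.   ] F [ 0.53  0.3  -5.34] T [ 0.059 -0.03   0.03 ] op 51.5 j [ 0.33  0.39 -0.33  0.86 -0.   -0.88]
```

The single readings carry about 0.05 N·m of noise, so I'll average several per side. Each camera call advances 0.05 s and gives a fresh reading.

```bash
cat >> h.py <<'E'
def avg(n=10):
    T=[]
    for i in range(n):
        arm.capture('top'); s=arm.get_state(); T.append(np.r_[s['torque'],s['ft_force']])
    T=np.array(T); s=arm.get_state()
    print("t",round(s['clock'],2),"tcp",(s['ee_pos']*1000).round(1),"T mean",T[:,:3].mean(0).round(3),"sd",T[:,:3].std(0).round(3),"Tx",T[:,0].round(2),"F",T[:,3:].mean(0).round(2))
E
python3 -c "
from h import *
avg()"
```

```text
t 6.83 tcp [478.4 246.5 241.5] T mean [ 0.033 -0.036  0.009] sd [0.037 0.021 0.033] Tx [ 0.05  0.03  0.07 -0.05  0.04  0.04  0.01  0.01  0.06  0.08] F [-0.15 -0.15 -4.45]
```

Emit:
step_arm:
  commands:
    - [0,3.5,0,0,0,0,-1]
    - [0,7,0,0,0,0,-1]
    - [0,7,0,0,0,0,-1]
    - [0,7,0,0,0,0,-1]
    - [0,7,0,0,0,0,-1]
    - [0,7,0,0,0,0,-1]

```text
clock: 7.33
ee_pos: [0.4783, 0.3158, 0.2414]
tool_rot: [-0.371, -2.018, 2.024]
ft_force: [-0.4, 0.3, -4.3]
opening: 0.0519
```

```bash
python3 -c "
from h import *
avg()"
```

```text
t 7.83 tcp [478.4 316.4 241.5] T mean [-0.085  0.032  0.005] sd [0.021 0.042 0.027] Tx [-0.09 -0.07 -0.07 -0.07 -0.14 -0.08 -0.06 -0.08 -0.1  -0.08] F [ 0.02 -0.2  -4.48]
```

Emit:
step_arm:
  commands:
    - [0,-3.5,0,0,0,0,-1]
    - [0,-7,0,0,0,0,-1]
    - [0,-7,0,0,0,0,-1]
    - [0,-7,0,0,0,0,-1]
    - [0,-7,0,0,0,0,-1]
    - [0,-7,0,0,0,0,-1]

```text
clock: 8.33
ee_pos: [0.4785, 0.247, 0.2415]
tool_rot: [-0.371, -2.02, 2.024]
ft_force: [0.0, -0.4, -4.7]
opening: 0.0517
```

```bash
python3 -c "
from h import *
avg()"
```

```text
t 8.83 tcp [478.4 246.5 241.5] T mean [ 0.066 -0.027  0.002] sd [0.041 0.027 0.027] Tx [0.03 0.   0.06 0.08 0.06 0.08 0.01 0.12 0.13 0.09] F [ 0.05  0.03 -4.41]
```

Emit:
step_arm:
  commands:
    - [0,3.5,0,0,0,0,-1]
    - [0,3.5,0,0,0,0,-1]
    - [0,3.5,0,0,0,0,-1]
    - [0,3.5,0,0,0,0,-1]
    - [0,3.5,0,0,0,0,-1]

```text
clock: 9.25
ee_pos: [0.4783, 0.281, 0.2414]
tool_rot: [-0.371, -2.019, 2.024]
ft_force: [-0.1, -1.0, -4.8]
opening: 0.0515
```

```bash
python3 -c "
from h import *
avg(8);st()"
```

```text
t 9.65 tcp [478.4 281.3 241.5] T mean [-0.095  0.011 -0.016] sd [0.028 0.028 0.032] Tx [-0.06 -0.12 -0.09 -0.08 -0.08 -0.06 -0.11 -0.15] F [-0.04  0.11 -4.73]
t 9.65 tcp mm [478.4 281.3 241.5] jaw 159.08 down [-0.002 -0.002 -1.   ] F [ 0.42  0.28 -4.19] T [-0.145 -0.011 -0.045] op 51.6 j [ 0.38  0.41 -0.28  0.87 -0.   -0.82]
```

Box 1 rattles: the moment swings between about −0.09 (left) and +0.05 N·m (right). I'll set it down gently and still test the other two.

Emit:
step_arm:
  commands:
    - [0,0,-1,0,0,0,-1]
    - [0,0,-2,0,0,0,-1]
    - [0,0,-3,0,0,0,-1]
    - [0,0,-3.4,0,0,0,-1]
    - [0,0,-3.6,0,0,0,-1]
    - [0,0,-3.8,0,0,0,-1]
    - [0,0,-3.9,0,0,0,-1]
    - [0,0,-4,0,0,0,-1]
    - [0,0,-4,0,0,0,-1]
    - [0,0,-4,0,0,0,-1]

```text
clock: 10.48
ee_pos: [0.4785, 0.2813, 0.2019]
tool_rot: [-0.372, -2.02, 2.024]
ft_force: [-2.0, -3.1, 0.3]
opening: 0.0515
```

```bash
python3 -c "
from h import *
st()"
```

```text
t 10.48 tcp mm [478.5 281.3 201.9] jaw 159.08 down [-0.002 -0.002 -1.   ] F [-2.05 -3.14  0.33] T [-0.213  0.297 -0.005] op 51.5 j [ 0.38  0.45 -0.34  0.78 -0.   -0.82]
```

Emit:
step_arm:
  commands:
    - [0,0,0,0,0,0,0.4]
    - [0,0,0,0,0,0,0.7]
    - [0,0,0,0,0,0,1]
    - [0,0,0,0,0,0,1]
    - [0,0,0,0,0,0,1]
    - [0,0,2,0,0,0,1]
    - [0,0,5,0,0,0,1]
    - [0,0,8,0,0,0,1]
    - [0,0,10,0,0,0,1]
    - [0,0,10,0,0,0,1]

```text
clock: 11.32
ee_pos: [0.4793, 0.2817, 0.3059]
tool_rot: [-0.377, -2.025, 2.023]
ft_force: [0.2, -0.3, -0.1]
opening: 0.0855
```

```bash
python3 -c "
from h import *
st()
im=arm.capture('side');cv2.imwrite('pics/side3.png',im);blobs('side',im,(82,90,60),(125,255,255),.070)"
```

```text
t 11.32 tcp mm [479.3 281.7 305.9] jaw 159.09 down [ 0.004  0.    -1.   ] F [ 0.2  -0.27 -0.07] T [-0.022 -0.067  0.047] op 85.5 j [ 0.39  0.36 -0.18  1.03 -0.   -0.82]
side [135. 333. 330.] mm x,y,L,W,ang [ -47.6 -151.2   86.7   39.6   62.8]
side [ 97. 329. 338.] mm x,y,L,W,ang [-115.6  -77.    96.6   65.2   45.8]
side [ 400.  328. 1386.] mm x,y,L,W,ang [ 422.  -525.1  104.1  104.1   50.1]
side [265. 277. 400.] mm x,y,L,W,ang [ 277.8 -208.5  104.9   36.    71.5]
side [326. 252. 691.] mm x,y,L,W,ang [ 457.6 -241.4  135.7   55.5  -12.3]
side [ 68. 226. 250.] mm x,y,L,W,ang [-44.1 308.  115.5  62.3 -42.6]
side [277. 206. 492.] mm x,y,L,W,ang [475.6 -11.4 139.5  55.2 -13.4]
```

View pics/side3.png

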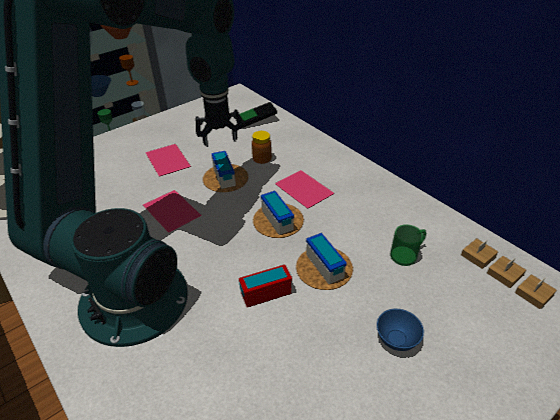

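Box 1 stands upright on its mat at (222,168) px. Next is box 2.

Emit:
step_arm:
  commands:
    - [0,-4,0,0,0,3,1]
    - [0,-8,0,0,0,7.7,1]
    - [0,-12,0,0,0,7.7,1]
    - [0,-16,0,0,0,7.7,1]
    - [0,-20,0,0,0,7.7,1]
    - [0,-24,0,0,0,7.7,1]
    - [-0.2,-27,-1,0,0,7.7,1]
    - [-0.2,-29,-2,0,0,7.7,1]
    - [-0.2,-29,-3,0,0,7.7,1]
    - [-0.2,-29,-4,0,0,7.7,1]
    - [-0.2,-29,-4,0,0,7.7,1]
    - [-0.2,-29,-4,0,0,7.7,1]

```text
clock: 12.37
ee_pos: [0.4766, -0.0084, 0.2631]
tool_rot: [-0.243, -2.099, 2.099]
ft_force: [0.4, 0.1, -0.1]
opening: 0.0854
```

```bash
python3 -c "
from h import *
st()"
```

```text
t 12.37 tcp mm [476.6  -8.4 263.1] jaw 166.78 down [-0.  0. -1.] F [ 0.38  0.14 -0.13] T [-0.011 -0.044 -0.057] op 85.4 j [-0.19  0.27 -0.44  0.85  0.   -1.53]
```

Emit:
step_arm:
  commands:
    - [0.1,0,-1.5,0,0,0,1]
    - [0.1,0,-3,0,0,0,1]
    - [0.1,0,-4.5,0,0,0,1]
    - [0.1,0,-5.5,0,0,0,1]
    - [0.1,0,-6.2,0,0,0,1]
    - [0.1,0,-6.2,0,0,0,1]
    - [0.1,0,-6.2,0,0,0,1]

```text
clock: 12.95
ee_pos: [0.4777, -0.0082, 0.2014]
tool_rot: [-0.243, -2.099, 2.099]
ft_force: [0.0, -0.5, -0.0]
opening: 0.0855
```

```bash
python3 -c "
from h import *
st()"
```

```text
t 12.95 tcp mm [477.7  -8.2 201.4] jaw 166.8 down [-0.  0. -1.] F [ 0.01 -0.54 -0.02] T [ 0.023 -0.026 -0.021] op 85.5 j [-0.19  0.35 -0.54  0.69  0.   -1.53]
```

Emit:
step_arm:
  commands:
    - [0,0,0,0,0,0,0.4]
    - [0,0,0,0,0,0,0.2]
    - [0,0,0,0,0,0,0]
    - [0,0,0,0,0,0,-1]
    - [0,0,0,0,0,0,-1]
    - [0,0,0,0,0,0,-1]
    - [0,0,0,0,0,0,-1]
    - [0,0,0,0,0,0,-1]
  squeeze: 29

```text
clock: 13.62
ee_pos: [0.4782, -0.0083, 0.2021]
tool_rot: [-0.245, -2.1, 2.1]
ft_force: [2.0, -0.2, 5.3]
opening: 0.0518
```

```bash
python3 -c "
from h import *
st()
im=arm.capture('top');cv2.imwrite('pics/top4.png',im);blobs('top',im,(82,90,60),(125,255,255),.070,200)"
```

```text
t 13.62 tcp mm [478.2  -8.3 202.1] jaw 166.8 down [ 0.002 -0.    -1.   ] F [ 2.04 -0.17  5.28] T [ 0.06  -0.066 -0.009] op 51.8 j [-0.19  0.35 -0.54  0.69  0.   -1.53]
top [247. 314. 854.] mm x,y,L,W,ang [128.4  82.1 255.3  49.1 -10.8]
top [176. 301. 702.] mm x,y,L,W,ang [176.8 318.8 207.2  67.1 -15.4]
top [252. 286. 512.] mm x,y,L,W,ang [219.   64.9 255.9  35.4 -11.6]
top [181. 272. 388.] mm x,y,L,W,ang [257.  304.1 203.3  59.5  -8.6]
top [332. 268. 284.] mm x,y,L,W,ang [ 280.1 -206.4  103.2   35.6   71.7]
top [419. 223. 635.] mm x,y,L,W,ang [ 434.4 -511.1  101.4  100.6   88.3]
top [340. 215. 528.] mm x,y,L,W,ang [ 462.  -236.1  133.    52.9  -12.4]
top [188. 210. 534.] mm x,y,L,W,ang [477.5 284.1 133.4  52.  -20.9]
```

Emit:
step_arm:
  commands:
    - [0,0,0.5,0,0,0,-1]
    - [0,0,1.5,0,0,0,-1]
    - [0,0,2.5,0,0,0,-1]
    - [0,0,3.5,0,0,0,-1]
    - [0,0,4,0,0,0,-1]
    - [0,0,4,0,0,0,-1]
    - [0,0,4,0,0,0,-1]

```text
clock: 14.25
ee_pos: [0.4782, -0.0083, 0.2421]
tool_rot: [-0.245, -2.1, 2.1]
ft_force: [-0.1, -1.3, -5.3]
opening: 0.0518
```

```bash
python3 -c "
from h import *
st()"
```

```text
t 14.25 tcp mm [478.2  -8.3 242.1] jaw 166.8 down [ 0.002 -0.    -1.   ] F [-0.11 -1.26 -5.3 ] T [-0.017  0.004 -0.004] op 51.8 j [-0.19  0.3  -0.48  0.8   0.   -1.53]
```

Emit:
step_arm:
  commands:
    - [0,3.5,0,0,0,0,-1]
    - [0,3.5,0,0,0,0,-1]
    - [0,3.5,0,0,0,0,-1]
    - [0,3.5,0,0,0,0,-1]
    - [0,3.5,0,0,0,0,-1]
    - [0,3.5,0,0,0,0,-1]

```text
clock: 14.75
ee_pos: [0.4781, 0.0262, 0.2419]
tool_rot: [-0.245, -2.1, 2.1]
ft_force: [0.7, 0.7, -5.1]
opening: 0.0517
```

```bash
python3 -c "
from h import *
avg(8)"
```

```text
t 15.15 tcp [478.2  26.6 242.1] T mean [-0.017  0.002  0.02 ] sd [0.041 0.028 0.034] Tx [-0.03 -0.01  0.01 -0.02 -0.05 -0.08 -0.03  0.07] F [ 0.11 -0.03 -4.57]
```

Emit:
step_arm:
  commands:
    - [0,-3.5,0,0,0,0,-1]
    - [0,-7,0,0,0,0,-1]
    - [0,-7,0,0,0,0,-1]
    - [0,-7,0,0,0,0,-1]
    - [0,-7,0,0,0,0,-1]
    - [0,-7,0,0,0,0,-1]

```text
clock: 15.65
ee_pos: [0.4781, -0.0429, 0.242]
tool_rot: [-0.244, -2.101, 2.1]
ft_force: [-1.4, 0.8, -4.7]
opening: 0.0515
```

```bash
python3 -c "
from h import *
avg(8)"
```

```text
t 16.05 tcp [478.1 -43.1 242.1] T mean [ 0.011 -0.013 -0.012] sd [0.036 0.022 0.029] Tx [-0.01  0.09  0.01  0.   -0.03  0.01  0.02 -0.01] F [-0.12 -0.04 -4.82]
```

Emit:
step_arm:
  commands:
    - [0,3.5,0,0,0,0,-1]
    - [0,7,0,0,0,0,-1]
    - [0,7,0,0,0,0,-1]
    - [0,7,0,0,0,0,-1]
    - [0,7,0,0,0,0,-1]
    - [0,7,0,0,0,0,-1]

```text
clock: 16.55
ee_pos: [0.4783, 0.0263, 0.2421]
tool_rot: [-0.245, -2.1, 2.1]
ft_force: [-0.5, -1.0, -4.9]
opening: 0.0519
```

```bash
python3 -c "
from h import *
avg(8)"
```

```text
t 16.95 tcp [478.2  26.6 242.1] T mean [-0.016  0.01  -0.01 ] sd [0.014 0.029 0.029] Tx [-0.02 -0.02 -0.   -0.   -0.02 -0.04 -0.03  0.01] F [-0.   -0.01 -4.92]
```

Emit:
step_arm:
  commands:
    - [0,-3.5,0,0,0,0,-1]
    - [0,-7,0,0,0,0,-1]
    - [0,-7,0,0,0,0,-1]
    - [0,-7,0,0,0,0,-1]
    - [0,-7,0,0,0,0,-1]
    - [0,-7,0,0,0,0,-1]

```text
clock: 17.45
ee_pos: [0.4781, -0.0429, 0.2421]
tool_rot: [-0.244, -2.101, 2.1]
ft_force: [0.6, -0.4, -5.0]
opening: 0.0515
```

```bash
python3 -c "
from h import *
avg(8)"
```

```text
t 17.85 tcp [478.2 -43.1 242.1] T mean [ 0.004 -0.013  0.02 ] sd [0.014 0.027 0.014] Tx [ 0.    0.02 -0.01 -0.01 -0.01 -0.    0.02  0.02] F [-0.06  0.11 -4.61]
```

Box 2 doesn't rattle, with a swing of about 0.02 N·m, which is within noise. I'll return it to the centre and set it down.

Emit:
step_arm:
  commands:
    - [0,2,0,0,0,0,-1]
    - [0,3.5,0,0,0,0,-1]
    - [0,3.5,-1,0,0,0,-1]
    - [0,3.5,-2,0,0,0,-1]
    - [0,3.5,-3,0,0,0,-1]
    - [0,3.5,-3.4,0,0,0,-1]
    - [0,3.5,-3.6,0,0,0,-1]
    - [0,3.5,-3.8,0,0,0,-1]
    - [0,3.5,-3.9,0,0,0,-1]
    - [0,3.5,-4,0,0,0,-1]
    - [0,3.5,-4,0,0,0,-1]
    - [0,3.5,-4,0,0,0,-1]

```text
clock: 18.85
ee_pos: [0.4784, -0.0083, 0.2025]
tool_rot: [-0.246, -2.1, 2.101]
ft_force: [-0.8, -2.9, -0.4]
opening: 0.0518
```

```bash
python3 -c "
from h import *
st()"
```

```text
t 18.85 tcp mm [478.4  -8.3 202.5] jaw 166.81 down [ 0.003 -0.    -1.   ] F [-0.84 -2.88 -0.41] T [-0.223  0.123  0.062] op 51.8 j [-0.19  0.34 -0.54  0.69  0.   -1.53]
```

Emit:
step_arm:
  commands:
    - [0,0,0,0,0,0,0.4]
    - [0,0,0,0,0,0,0.7]
    - [0,0,0,0,0,0,1]
    - [0,0,0,0,0,0,1]
    - [0,0,0,0,0,0,1]
    - [0,0,2,0,0,0,1]
    - [0,0,5,0,0,0,1]
    - [0,0,8,0,0,0,1]
    - [0,0,10,0,0,0,1]
    - [0,0,10,0,0,0,1]

```text
clock: 19.68
ee_pos: [0.4792, -0.0084, 0.3061]
tool_rot: [-0.252, -2.103, 2.104]
ft_force: [-0.1, -0.4, 0.3]
opening: 0.0856
```

```bash
python3 -c "
from h import *
st()
im=arm.capture('side');cv2.imwrite('pics/side5.png',im);blobs('side',im,(82,90,60),(125,255,255),.070,200)"
```

```text
t 19.68 tcp mm [479.2  -8.4 306.1] jaw 166.81 down [ 0.008 -0.001 -1.   ] F [-0.14 -0.4   0.32] T [ 0.063  0.029 -0.021] op 85.6 j [-0.19  0.24 -0.36  0.96  0.   -1.53]
side [138. 335. 202.] mm x,y,L,W,ang [ -38.9 -159.5  112.6   37.7   59.3]
side [ 400.  328. 1390.] mm x,y,L,W,ang [ 422.  -525.1  104.1  104.1   50.1]
side [ 95. 324. 617.] mm x,y,L,W,ang [-109.1  -48.8  160.6   63.     8.7]
side [265. 277. 401.] mm x,y,L,W,ang [ 277.8 -208.5  104.9   35.9   71.5]
side [326. 252. 702.] mm x,y,L,W,ang [ 457.6 -242.4  137.7   55.8  -12.2]
side [ 92. 210. 318.] mm x,y,L,W,ang [ 33.6 331.6 156.7 113.5 -86.8]
side [222. 163. 342.] mm x,y,L,W,ang [472.6 274.6 152.1  52.4 -21.2]
```

View pics/side5.png

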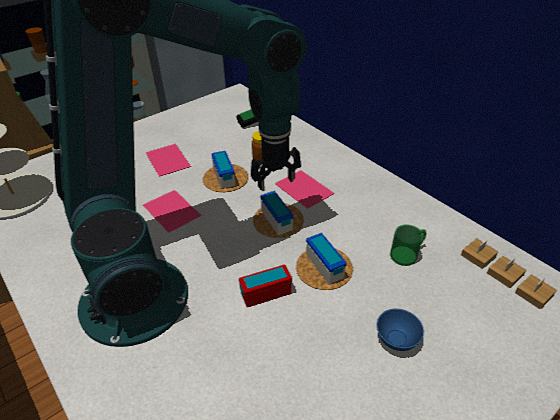

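Box 2 is standing on its mat at (277,212) px. Next is box 3.

Emit:
step_arm:
  commands:
    - [-0.4,-4,0,0,0,1,1]
    - [-0.8,-8,0,0,0,1,1]
    - [-1.2,-12,0,0,0,1,1]
    - [-1.6,-16,0,0,0,1,1]
    - [-1.9,-20,0,0,0,1,1]
    - [-1.9,-23,-1,0,0,1,1]
    - [-1.9,-23,-2,0,0,1,1]
    - [-1.9,-23,-3,0,0,1,1]
    - [-1.9,-23,-4,0,0,1,1]
    - [-1.9,-23,-4.3,0,0,1,1]
    - [-1.9,-23,-4.3,0,0,1,1]

```text
clock: 20.65
ee_pos: [0.4594, -0.238, 0.2597]
tool_rot: [-0.23, -2.112, 2.11]
ft_force: [-0.3, 0.2, -0.8]
opening: 0.0854
```

```bash
python3 -c "
from h import *
st()"
```

```text
t 20.65 tcp mm [ 459.4 -238.   259.7] jaw 167.81 down [ 0.004  0.001 -1.   ] F [-0.26  0.16 -0.81] T [ 0.037 -0.014 -0.038] op 85.4 j [-0.64  0.34 -0.35  0.88  0.   -1.99]
```

Emit:
step_arm:
  commands:
    - [0,0,-1.5,0,0,0,1]
    - [0,0,-3,0,0,0,1]
    - [0,0,-4.5,0,0,0,1]
    - [0,0,-5.4,0,0,0,1]
    - [0,0,-5.8,0,0,0,1]
    - [0,0,-5.8,0,0,0,1]
    - [0,0,-5.8,0,0,0,1]

```text
clock: 21.23
ee_pos: [0.4596, -0.2381, 0.2021]
tool_rot: [-0.23, -2.112, 2.11]
ft_force: [-1.2, 0.9, -0.9]
opening: 0.0852
```

Emit:
step_arm:
  commands:
    - [0,0,0,0,0,0,0.4]
    - [0,0,0,0,0,0,0.2]
    - [0,0,0,0,0,0,0]
    - [0,0,0,0,0,0,-1]
    - [0,0,0,0,0,0,-1]
    - [0,0,0,0,0,0,-1]
    - [0,0,0,0,0,0,-1]
    - [0,0,0,0,0,0,-1]
  squeeze: 29

```text
clock: 21.9
ee_pos: [0.4601, -0.2384, 0.203]
tool_rot: [-0.232, -2.112, 2.112]
ft_force: [2.7, 0.1, 6.9]
opening: 0.052
```

```bash
python3 -c "
from h import *
st()"
```

```text
t 21.9 tcp mm [ 460.1 -238.4  203. ] jaw 167.82 down [ 0.006 -0.001 -1.   ] F [2.68 0.08 6.87] T [ 0.112 -0.105 -0.007] op 52.0 j [-0.64  0.4  -0.44  0.73  0.   -1.99]
```

Emit:
step_arm:
  commands:
    - [0,0,0.5,0,0,0,-1]
    - [0,0,1.5,0,0,0,-1]
    - [0,0,2.5,0,0,0,-1]
    - [0,0,3.5,0,0,0,-1]
    - [0,0,4,0,0,0,-1]
    - [0,0,4,0,0,0,-1]
    - [0,0,4,0,0,0,-1]

```text
clock: 22.48
ee_pos: [0.46, -0.2383, 0.2429]
tool_rot: [-0.232, -2.112, 2.112]
ft_force: [0.3, -0.0, -6.4]
opening: 0.0516
```

```bash
python3 -c "
from h import *
st()"
```

```text
t 22.48 tcp mm [ 460.  -238.3  242.9] jaw 167.82 down [ 0.006 -0.001 -1.   ] F [ 0.3  -0.03 -6.41] T [ 0.039 -0.006 -0.011] op 51.6 j [-0.64  0.36 -0.38  0.83  0.   -1.99]
```

Emit:
step_arm:
  commands:
    - [0,3.5,0,0,0,0,-1]
    - [0,3.5,0,0,0,0,-1]
    - [0,3.5,0,0,0,0,-1]
    - [0,3.5,0,0,0,0,-1]
    - [0,3.5,0,0,0,0,-1]
    - [0,3.5,0,0,0,0,-1]

```text
clock: 22.98
ee_pos: [0.4601, -0.2038, 0.2427]
tool_rot: [-0.232, -2.112, 2.112]
ft_force: [-0.4, -0.6, -6.3]
opening: 0.0516
```

```bash
python3 -c "
from h import *
avg(8)"
```

```text
t 23.38 tcp [ 460.  -203.4  242.9] T mean [-0.017  0.015  0.005] sd [0.024 0.019 0.017] Tx [-0.06 -0.03  0.   -0.   -0.03  0.   -0.03  0.01] F [-0.19  0.31 -5.85]
```

Emit:
step_arm:
  commands:
    - [0,-3.5,0,0,0,0,-1]
    - [0,-7,0,0,0,0,-1]
    - [0,-7,0,0,0,0,-1]
    - [0,-7,0,0,0,0,-1]
    - [0,-7,0,0,0,0,-1]
    - [0,-7,0,0,0,0,-1]

```text
clock: 23.88
ee_pos: [0.4599, -0.2727, 0.2428]
tool_rot: [-0.231, -2.113, 2.111]
ft_force: [-0.7, 0.5, -5.0]
opening: 0.0517
```

```bash
python3 -c "
from h import *
avg(8)"
```

```text
t 24.28 tcp [ 460.  -273.2  242.9] T mean [0.004 0.006 0.005] sd [0.028 0.033 0.021] Tx [-0.04 -0.03  0.01  0.02  0.04  0.03  0.02 -0.02] F [-0.1  -0.11 -5.62]
```

Emit:
step_arm:
  commands:
    - [0,3.5,0,0,0,0,-1]
    - [0,7,0,0,0,0,-1]
    - [0,7,0,0,0,0,-1]
    - [0,7,0,0,0,0,-1]
    - [0,7,0,0,0,0,-1]
    - [0,7,0,0,0,0,-1]

```text
clock: 24.78
ee_pos: [0.4603, -0.2038, 0.243]
tool_rot: [-0.233, -2.112, 2.113]
ft_force: [-0.5, -0.3, -5.6]
opening: 0.0518
```

```bash
python3 -c "
from h import *
avg(8)"
```

```text
t 25.18 tcp [ 460.  -203.4  242.9] T mean [-0.02   0.03  -0.023] sd [0.028 0.026 0.016] Tx [-0.06 -0.06  0.03 -0.02  0.   -0.01 -0.03 -0.03] F [ 0.23 -0.27 -5.59]
```

Emit:
step_arm:
  commands:
    - [0,-3.5,0,0,0,0,-1]
    - [0,-7,0,0,0,0,-1]
    - [0,-7,0,0,0,0,-1]
    - [0,-7,0,0,0,0,-1]
    - [0,-7,0,0,0,0,-1]
    - [0,-7,0,0,0,0,-1]

```text
clock: 25.68
ee_pos: [0.4599, -0.2727, 0.2428]
tool_rot: [-0.231, -2.113, 2.111]
ft_force: [0.7, -0.6, -6.1]
opening: 0.0517
```

```bash
python3 -c "
from h import *
avg(8)"
```

```text
t 26.08 tcp [ 460.1 -273.2  242.9] T mean [-0.001 -0.004 -0.013] sd [0.032 0.031 0.014] Tx [-0.01  0.02  0.04 -0.01 -0.06  0.03  0.01 -0.04] F [-0.32  0.16 -5.45]
```

Box 3 doesn't rattle either, so it's box 1. I'll set box 3 down first.

Emit:
step_arm:
  commands:
    - [0,2,0,0,0,0,-1]
    - [0,3.5,0,0,0,0,-1]
    - [0,3.5,-1,0,0,0,-1]
    - [0,3.5,-2,0,0,0,-1]
    - [0,3.5,-3,0,0,0,-1]
    - [0,3.5,-3.4,0,0,0,-1]
    - [0,3.5,-3.6,0,0,0,-1]
    - [0,3.5,-3.8,0,0,0,-1]
    - [0,3.5,-3.9,0,0,0,-1]
    - [0,3.5,-4,0,0,0,-1]
    - [0,3.5,-4,0,0,0,-1]
    - [0,3.5,-4,0,0,0,-1]

```text
clock: 27.08
ee_pos: [0.4602, -0.2383, 0.2034]
tool_rot: [-0.233, -2.112, 2.113]
ft_force: [-1.5, -0.8, 2.3]
opening: 0.0519
```

```bash
python3 -c "
from h import *
st()"
```

```text
t 27.08 tcp mm [ 460.2 -238.3  203.4] jaw 167.83 down [ 0.007 -0.001 -1.   ] F [-1.49 -0.81  2.28] T [0.189 0.469 0.077] op 51.9 j [-0.64  0.4  -0.44  0.73  0.   -1.99]
```

Emit:
step_arm:
  commands:
    - [0,0,0,0,0,0,0.4]
    - [0,0,0,0,0,0,0.7]
    - [0,0,0,0,0,0,1]
    - [0,0,0,0,0,0,1]
    - [0,0,0,0,0,0,1]
    - [0,0,2,0,0,0,1]
    - [0,0,5,0,0,0,1]
    - [0,0,8,0,0,0,1]
    - [0,0,10,0,0,0,1]
    - [0,0,10,0,0,0,1]

```text
clock: 27.92
ee_pos: [0.4609, -0.2388, 0.3073]
tool_rot: [-0.238, -2.111, 2.118]
ft_force: [-0.5, -0.3, 1.5]
opening: 0.0851
```

```bash
python3 -c "
from h import *
st()"
```

```text
t 27.92 tcp mm [ 460.9 -238.8  307.3] jaw 167.83 down [ 0.011 -0.005 -1.   ] F [-0.53 -0.27  1.49] T [ 0.016 -0.011 -0.019] op 85.1 j [-0.64  0.3  -0.27  0.99  0.   -1.99]
```

Emit:
step_arm:
  commands:
    - [0,4,0,0,0,-2,1]
    - [0,8,0,0,0,-4,1]
    - [0,12,0,0,0,-6,1]
    - [0.4,16,0,0,0,-8.7,1]
    - [0.8,20,0,0,0,-8.7,1]
    - [1.2,24,0,0,0,-8.7,1]
    - [1.6,28,0,0,0,-8.7,1]
    - [1.8,32,0,0,0,-8.7,1]
    - [1.8,36,0,0,0,-8.7,1]
    - [1.8,40,0,0,0,-8.7,1]
    - [1.8,44,0,0,0,-8.7,1]
    - [1.8,46,0,0,0,-8.7,1]

```text
clock: 28.92
ee_pos: [0.4783, 0.2248, 0.3067]
tool_rot: [-0.383, -2.025, 2.032]
ft_force: [0.2, -0.7, -0.7]
opening: 0.0856
```

Emit:
step_arm:
  commands:
    - [0,2,0,0,0,0,1]
    - [0,4,-1,0,0,0,1]
    - [0,6,-3,0,0,0,1]
    - [0,6,-4,0,0,0,1]
    - [0,6,-4,0,0,0,1]
    - [0,6,-4,0,0,0,1]

```text
clock: 29.42
ee_pos: [0.4781, 0.2844, 0.2663]
tool_rot: [-0.381, -2.023, 2.033]
ft_force: [-0.6, -0.2, 0.8]
opening: 0.0855
```

```bash
python3 -c "
from h import *
st()
im=arm.capture('side');cv2.imwrite('pics/side6.png',im);blobs('side',im,(82,90,60),(125,255,255),.070,200)
im=arm.capture('top');cv2.imwrite('pics/top6.png',im);blobs('top',im,(82,90,60),(125,255,255),.070,200)"
```

```text
t 29.42 tcp mm [478.1 284.4 266.3] jaw 159.27 down [ 0.009 -0.006 -1.   ] F [-0.62 -0.2   0.77] T [ 0.031  0.046 -0.01 ] op 85.5 j [ 0.39  0.39 -0.25  0.93 -0.01 -0.82]
side [136. 333. 381.] mm x,y,L,W,ang [ -46.6 -151.7   84.5   40.7   62.4]
side [ 400.  328. 1386.] mm x,y,L,W,ang [ 422.  -525.1  104.1  104.1   50.1]
side [ 96. 327. 427.] mm x,y,L,W,ang [-109.7  -49.1  148.8   66.1   16.6]
side [265. 277. 399.] mm x,y,L,W,ang [ 277.8 -208.5  104.9   35.8   71.3]
side [325. 252. 696.] mm x,y,L,W,ang [ 455.5 -241.5  136.1   55.7  -12.3]
side [ 67. 227. 261.] mm x,y,L,W,ang [-47.  305.6  85.7  63.3 -45.8]
side [276. 206. 488.] mm x,y,L,W,ang [473.8  -9.8 137.3  54.8 -13.3]
top [242. 388. 210.] mm x,y,L,W,ang [-110.7   93.7   75.5   39.3   27.8]
top [130. 359. 662.] mm x,y,L,W,ang [-18.  466.6 211.6  68.9  12. ]
top [119. 332. 456.] mm x,y,L,W,ang [ 67.5 500.5 200.9  51.8  26.6]
top [199. 330. 863.] mm x,y,L,W,ang [ 73.5 242.4 254.3  49.8  21.8]
top [187. 304. 606.] mm x,y,L,W,ang [160.5 279.1 251.8  42.1  21.3]
top [332. 268. 284.] mm x,y,L,W,ang [ 280.1 -206.4  103.2   35.6   71.7]
top [ 169.  248. 1428.] mm x,y,L,W,ang [353.2 342.2 230.3 115.2 -76.9]
top [419. 223. 643.] mm x,y,L,W,ang [ 4.361e+02 -5.111e+02  1.015e+02  9.720e+01  2.000e-01]
top [340. 216. 528.] mm x,y,L,W,ang [ 459.6 -236.3  133.    52.9  -12.4]
top [273. 211. 528.] mm x,y,L,W,ang [477.2  -5.6 131.2  52.9 -13.1]
top [162. 182. 492.] mm x,y,L,W,ang [572.9 386.  124.3  96.1  20.9]
```

View pics/side6.png

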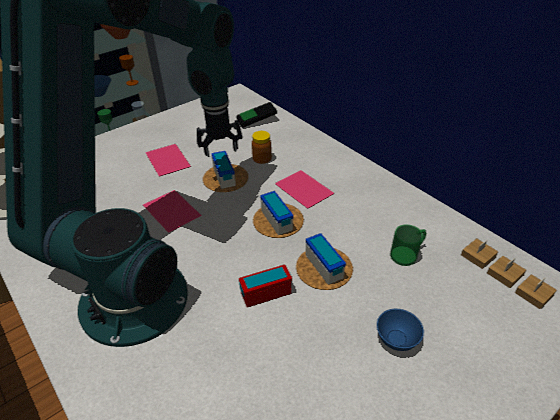

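Boxes 2 and 3 stand on their mats at (276,212) and (325,258) px, and the gripper is above box 1. I'll take out the small tilt and grip it.

Emit:
step_arm:
  commands:
    - [0,-0.3,-1.5,0.35,0.5,-0.2,1]
    - [0,-0.3,-3,0.35,0.5,-0.2,1]
    - [0,-0.3,-4.5,0.35,0.5,-0.2,1]
    - [0,-0.3,-5.6,0.35,0.5,-0.2,1]
    - [0,-0.3,-6.5,0.35,0.5,-0.2,1]
    - [0,-0.3,-6.5,0.35,0.5,-0.2,1]
    - [0,-0.3,-6.5,0.35,0.5,-0.2,1]

```text
clock: 30.1
ee_pos: [0.4788, 0.2809, 0.2028]
tool_rot: [-0.377, -2.023, 2.021]
ft_force: [0.1, 0.2, 0.2]
opening: 0.0851
```

```bash
python3 -c "
from h import *
st()"
```

```text
t 30.1 tcp mm [478.8 280.9 202.8] jaw 158.99 down [ 0.002  0.001 -1.   ] F [0.06 0.19 0.18] T [ 0.026 -0.027 -0.   ] op 85.1 j [ 0.38  0.45 -0.34  0.77 -0.   -0.82]
```

Emit:
step_arm:
  commands:
    - [0,0,0,0,0,0,0.4]
    - [0,0,0,0,0,0,0.2]
    - [0,0,0,0,0,0,0]
    - [0,0,0,0,0,0,-1]
    - [0,0,0,0,0,0,-1]
    - [0,0,0,0,0,0,-1]
    - [0,0,0,0,0,0,-1]
    - [0,0,0,0,0,0,-1]
  squeeze: 29

```text
clock: 30.77
ee_pos: [0.479, 0.2809, 0.2036]
tool_rot: [-0.378, -2.024, 2.021]
ft_force: [-0.7, -1.3, 5.6]
opening: 0.0518
```

Emit:
step_arm:
  commands:
    - [0,0,0.5,0,0,0,-1]
    - [0,0,1.5,0,0,0,-1]
    - [0,0,3,0,0,0,-1]
    - [0,0,5,0,0,0,-1]
    - [0,0,7,0,0,0,-1]
    - [0,0,9,0,0,0,-1]
    - [0,0,11,0,0,0,-1]
    - [0,0,13,0,0,0,-1]
    - [0,0,14.5,0,0,0,-1]
    - [0,0,14.5,0,0,0,-1]
    - [0,0,14.5,0,0,0,-1]

```text
clock: 31.68
ee_pos: [0.4789, 0.281, 0.3492]
tool_rot: [-0.38, -2.026, 2.021]
ft_force: [0.1, 0.9, -5.7]
opening: 0.0515
```

```bash
python3 -c "
from h import *
st()"
```

```text
t 31.68 tcp mm [478.9 281.  349.2] jaw 158.99 down [ 0.005  0.002 -1.   ] F [ 0.12  0.91 -5.74] T [-0.112  0.037 -0.018] op 51.5 j [ 0.38  0.33 -0.1   1.14 -0.   -0.82]
```

Emit:
step_arm:
  commands:
    - [0,-1.5,0,0,0,0,-1]
    - [0.5,-4,0,0,0,0,-1]
    - [1.5,-7,0,0,0,0,-1]
    - [3.5,-10,0,0,0,0,-1]
    - [5.5,-13,0,0,0,0,-1]
    - [8,-16,0,0,0,0,-1]
    - [10.5,-18.5,0,0,0,0,-1]
    - [13,-20.5,0,0,0,0,-1]
    - [15,-21.5,0,0,0,0,-1]
    - [16.5,-21.9,0,0,0,0,-1]
    - [17.1,-21.9,0,0,0,0,-1]
    - [17.1,-21.9,0,0,0,0,-1]

```text
clock: 32.68
ee_pos: [0.6505, 0.0618, 0.3474]
tool_rot: [-0.378, -2.024, 2.02]
ft_force: [-0.3, 0.4, -4.2]
opening: 0.0517
```

```bash
python3 -c "
from h import *
avg(6)
st()"
```

```text
t 32.98 tcp [649.2  62.5 349.4] T mean [-0.045  0.045  0.021] sd [0.018 0.034 0.035] Tx [-0.07 -0.04 -0.02 -0.03 -0.06 -0.06] F [-0.28  0.16 -4.25]
t 32.98 tcp mm [649.2  62.5 349.4] jaw 159.04 down [ 0.005  0.001 -1.   ] F [ 0.23  0.92 -3.86] T [-0.056  0.046  0.06 ] op 51.7 j [-0.03  0.5   0.18  1.24  0.   -1.23]
```

Emit:
step_arm:
  commands:
    - [0,0,0,0,0.15,0,-1]
    - [0,0,0,0,0.3,0,-1]
    - [0,0,0,0,0.3,0,-1]
    - [0,0,0,0,0.3,0,-1]
    - [0,0,0,0,0.3,0,-1]
    - [0,0,0,0,0.3,0,-1]
    - [0,0,0,0,0.3,0,-1]
    - [0,0,0,0,0.3,0,-1]

```text
clock: 33.65
ee_pos: [0.6492, 0.0625, 0.3494]
tool_rot: [-0.373, -2.023, 2.02]
ft_force: [0.2, -0.6, -4.6]
opening: 0.0517
```

```bash
python3 -c "
from h import *
s,_=st();print(s['joint_vel'].round(3))
im=arm.capture('side');cv2.imwrite('pics/side7.png',im)
blobs('side',im,(82,90,60),(125,255,255),.070,200);print('held lid plane');blobs('side',im,(82,90,60),(125,255,255),.216,200)
im=arm.capture('top');cv2.imwrite('pics/top7.png',im);blobs('top',im,(82,90,60),(125,255,255),.070,200)"
```

```text
t 33.65 tcp mm [649.2  62.5 349.4] jaw 159.03 down [-0.001  0.002 -1.   ] F [ 0.18 -0.57 -4.64] T [-0.048 -0.037 -0.015] op 51.7 j [-0.03  0.5   0.18  1.25  0.   -1.23]
[-0.002  0.001 -0.     0.001 -0.001 -0.002]
side [133. 335. 220.] mm x,y,L,W,ang [ -38.1 -159.4  105.4   41.2   56.9]
side [ 400.  328. 1390.] mm x,y,L,W,ang [ 422.  -525.1  104.1  104.1   50.1]
side [ 94. 323. 615.] mm x,y,L,W,ang [-107.7  -46.3  161.9   67.3   12.1]
side [265. 277. 399.] mm x,y,L,W,ang [ 277.9 -208.5  104.9   35.8   71.5]
side [325. 252. 707.] mm x,y,L,W,ang [ 455.5 -241.5  136.1   55.7  -12.3]
side [ 86. 220. 406.] mm x,y,L,W,ang [  6.7 236.7 259.8 143.7   2.9]
held lid plane
side [133. 335. 220.] mm x,y,L,W,ang [ -57.3 -267.4   88.    34.5   56.9]
side [ 400.  328. 1390.] mm x,y,L,W,ang [ 327.  -572.9   87.    86.9   50.1]
side [ 94. 323. 615.] mm x,y,L,W,ang [-115.4 -172.9  135.3   56.2   12.1]
side [265. 277. 399.] mm x,y,L,W,ang [ 206.6 -308.4   87.6   29.9   71.5]
side [325. 252. 707.] mm x,y,L,W,ang [ 355.  -336.   113.7   46.5  -12.3]
side [ 86. 220. 406.] mm x,y,L,W,ang [-19.9  63.5 217.1 1
[... 190 characters left out ...]
4.] mm x,y,L,W,ang [ 280.1 -206.4  103.2   35.6   71.7]
top [167. 277. 628.] mm x,y,L,W,ang [275.9 351.3 200.9 100.6  -2.6]
top [237. 249. 702.] mm x,y,L,W,ang [342.7 111.  256.8  60.8  -6.8]
top [169. 246. 486.] mm x,y,L,W,ang [351.5 344.3 196.4  67.  -10.9]
top [419. 223. 665.] mm x,y,L,W,ang [ 434.4 -511.1  101.4  100.6   88.3]
top [340. 216. 526.] mm x,y,L,W,ang [ 459.6 -236.3  133.    52.9  -12.4]
top [282. 212. 254.] mm x,y,L,W,ang [470.3 -35.2  70.6  52.  -12.4]
top [246.  98. 212.] mm x,y,L,W,ang [8.769e+02 9.110e+01 9.200e+01 4.040e+01 5.000e-01]
top [ 242.  185. 4834.] mm x,y,L,W,ang [639.6 101.1 531.3 174.2  87.5]
top [226. 107. 210.] mm x,y,L,W,ang [843.8 161.3 121.6  31.   87.9]
```

View pics/side7.png

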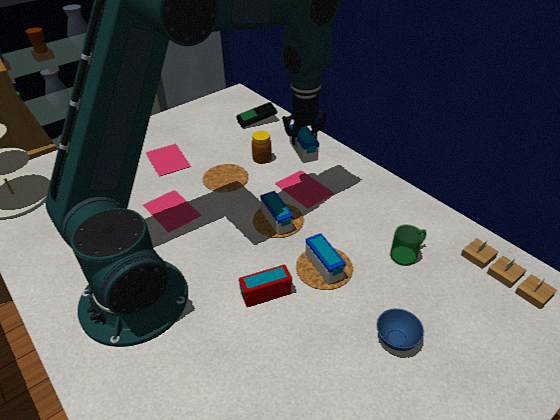

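View pics/top7.png

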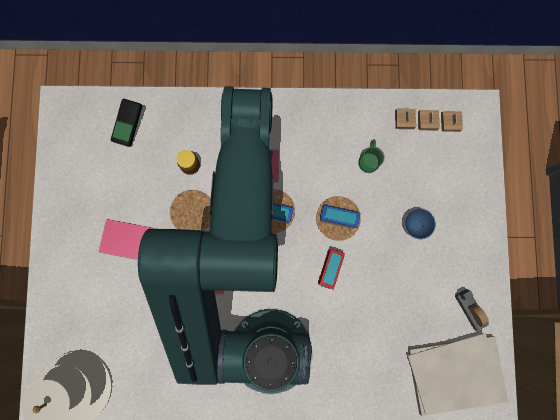

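In the side view the held box is level at (306,145) px above the pink mat. Boxes 2 and 3 are on their mats at (276,212) and (325,258), and mat 1 is empty. The mug, jar and bowl haven't moved. Handing the job in now.

```bash
python3 -c "
from h import *
print(arm.job_done());st()"
```

```text
the job is handed in; nothing more can be done
None
the job is handed in; nothing more can be done
```

The left box (mat 1) is the one that rattles, and the job ended with the arm holding it over the rightmost, far-side pink mat.

**Shaking:** I lifted each box about 4 cm, left to right, and shook it ±3.5 cm at least twice before standing it back on its mat.
- **Left box:** the averaged wrist moment swung between about −0.09 N·m (left) and +0.05 N·m (right). The first single readings were noisy and disagreed, so I averaged several readings per side and repeated the shakes, which were then consistent.
- **Middle and right boxes:** both swung only about 0.02 N·m, which is within noise.

**Final hold:** the grip is set to 29 N. The tool is at (649, 62) mm and the mat's middle is at about (650, 62) mm. The underside is about 15 cm up, worked out from the lift height. Tilt is about 0.1° and the joints are still.

**Last pictures:** the other two boxes stand on their mats, and the mug, jar and bowl are untouched. The top camera could not see the held box because the arm was in the way, so I judged how level it is from the side view and the tool pose. I handed in at about 34 s, under the 72 s limit.

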